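# Make up two tool kits in bay trays

## Task

Make up the two kits from the stock on the bench: the gluing kit in the blue tray gets the orange spring clamp in the wide bay and the dark red-brown wooden offcut in the narrow bay, and the finishing kit in the green tray gets the cork-and-wood sanding block in the wide bay and the yellow tape measure in the narrow bay. Lay each thing lengthways in its bay, the same side up as you found it, sitting flat on the tray floor and not on a wall or rib, and leave the bench dog and the blue-handled screwdriver where they are.

Things in the scene. Friction and masses are not known exactly. Their poses are not given: they have to be found in the camera images.
- blue_tray: fixed blue tray 164 (own x) x 150 x 10 mm, walls 4 mm, floor 3 mm up. A 10 mm high rib parts two bays centred on its x axis: wide bay, inside 84 x 142 mm (x by y), centre x = -36 mm; narrow bay, inside 66 x 110 mm, centre x = +45 mm, solid ledges with a steel dot at its ends. Origin: centre of underside, z up. Yaw about 0: wide bay nearer the robot.
- green_tray: fixed green tray 164 (own x) x 150 x 10 mm, walls 4 mm, floor 3 mm up. A 10 mm high rib parts two bays centred on its x axis: wide bay, inside 84 x 142 mm (x by y), centre x = -36 mm; narrow bay, inside 66 x 110 mm, centre x = +45 mm, solid ledges with a steel dot at its ends. Origin: centre of underside, z up. Yaw about pi: narrow bay nearer the robot.
- spring_clamp: orange plastic spring clamp lying flat, 62 mm wide (own x), 126 mm long (own y), 25 mm high; take it across its width at the middle of its length, where it acts as a rigid body 50 mm wide and 22 mm high. It weighs about 70 g and need not be squeezed open. Origin at the centre of its underside, z up.
- offcut: dark red-brown sawn wooden offcut, a block 45 mm (own x) x 90 mm (own y) x 30 mm high, about 70 g. Origin at the centre of its underside, z up.
- sanding_block: sanding block of cork on red-brown wood, 65 mm (own x) x 112 mm (own y) x 36 mm high, about 70 g. Origin at the centre of its underside, z up.
- tape_measure: yellow tape measure with a black disc on its side and a red button on top, standing on its base, 33 mm thick (own x), 81 mm long with its tongue (own y), 66 mm high, about 240 g; its flat sides face along own x and its body reaches from -29 to +40 mm along own y. Origin at the centre of its underside, z up.
- bench_dog: bystander: beech bench dog standing on its head, 29 mm in diameter, 65 mm high, loose; leave it standing where it is. Origin at the centre of its underside, z up.
- screwdriver: bystander: screwdriver with a blue handle lying flat, 200 mm long (own y, handle at +y), handle 30 mm thick, loose; leave it where it is. Origin at the centre of its underside, z up.

How it is judged:
At the end, for the whole second after the job is handed in: Blue tray: clamp in the wide bay, offcut in the narrow one; green tray: sanding block wide, tape measure narrow. Origins within 20 mm of the bay centre in tray x and y (wide bays 22 and 19 mm; tape measure y 28), underside -1 to 6.5 mm above the tray origin, upright within 0.06 rad, at rest (x of spring_clamp in the frame of blue_tray between -0.058 and -0.014 m and y of spring_clamp in the frame of blue_tray between -0.019 and 0.019 m and z of spring_clamp in the frame of blue_tray between -0.001 and 0.0065 m and angle between each of spring_clamp, offcut, sanding_block, tape_measure's own z axis and vertical below 0.06 rad and linear speed of each of spring_clamp, offcut, sanding_block, tape_measure below 0.02 m/s and angular speed of each of spring_clamp, offcut, sanding_block, tape_measure below 0.2 rad/s and x of offcut in the frame of blue_tray between 0.025 and 0.065 m and y of offcut in the frame of blue_tray between -0.02 and 0.02 m and z of offcut in the frame of blue_tray between -0.001 and 0.0065 m and x of sanding_block in the frame of green_tray between -0.058 and -0.014 m and y of sanding_block in the frame of green_tray between -0.019 and 0.019 m and z of sanding_block in the frame of green_tray between -0.001 and 0.0065 m and x of tape_measure in the frame of green_tray between 0.025 and 0.065 m and y of tape_measure in the frame of green_tray between -0.028 and 0.028 m and z of tape_measure in the frame of green_tray between -0.001 and 0.0065 m); the robot touches nothing.
It fails at once if the bench dog is moved more than 20 mm or knocked over (distance of bench_dog from where it was at the start of the episode above 0.02 m or angle between bench_dog's own z axis and vertical above 0.4 rad).
It fails at once if the blue-handled screwdriver is moved more than 20 mm (distance of screwdriver from where it was at the start of the episode above 0.02 m).
It also fails if it takes over 112 s, if anything falls off the work surface, if the arm or the gripper's body presses on something with over 40 N, if the wrist force passes 120 N, or if a joint passes its speed limit or range.

## Robot

A 6-joint arm with a two-finger parallel gripper is mounted at the origin on a cart in front of the work surface, level with it; the furniture and walls round the work are solid. World frame = base frame: x ahead of the robot, y to its left, z up, the work surface at z = 0. Lengths are in m, angles in rad, forces in N, time in s.
With the tool pointing down it reaches from about 0.35 to 0.775 m from the base axis. Payload 5.5 kg.
Tool frame: the origin (TCP) lies on the centre line of the jaws, within the pads' length; the fingertips stand 14 mm ahead of it and the grasp point (between the pads) lies 5 mm behind it (robot.tcp_to_tips is the distance from the TCP to the fingertips, in m); z points along the fingers, y is the line along which they close (so a half turn about z gives the same grasp; the last joint's range is limited). The gripper opens to 85 mm and grips with 20 to 120 N. Pads are 22 mm wide; open, the fingers measure 114 mm over their backs; the gripper's body (76 mm by 85 mm) begins 54 mm behind the grasp point. The pads swing forward as they close: fully open they stand 13 mm farther back than shut.
Start: joints at [-1.44, 0.313, 0.046, 1.304, 0, 1.431], TCP at [0.154, -0.554, 0.245] pointing down, gripper open.
Joint ranges: [-2.76, 2.76], [-0.86, 1.69], [-1.03, 1.26], [-2.2, 2.34], [-1.47, 1.5], [-3.14, 3.14]. Speed limits (rad/s): [2.57, 2.57, 3.14, 3.14, 3.14, 3.14].

## Interface

Orientations are given as a unit quaternion [w, x, y, z].
In Python, from workcell import robot gives the robot as it stands.
- The arm moves only by the tool jog_arm, never from a script. Its argument "steps" is a list that holds one entry, the list of rows, each a list of 4 numbers: the shift along the tool's x, y, z in mm, then the turn about the tool's z in rad. In form: [[[x, y, z, turn], ...]]. A call has 1 to 8 rows; each row shifts and turns the commanded pose from where the row before left it, along the tool's axes as they then stand; what a row does not reach is not made up. A row lasts 1/8 s, in which the tool goes at most 62.5 mm and 10.7 degrees, less where a joint would pass 70% of its speed; a pose out of reach is approached as far as the arm can. A call with a gripper value outside its range is refused whole. "grip" is the closure, from 0 (fully open) to 1 (shut), set as the call begins (left out, the last holds). The fingers move at their own pace and stop on an object; "force" is the grip in N (left out, the last holds). Time passes only in rows, so rows that do not move let the fingers close. It gives the time, the measured TCP pose, the force, the opening and the grip force at its end, in the units of the state.
- robot.sense(): the state, without advancing time (a new reading comes with each control period).
- robot.capture(name): name is "scene" or "top"; returns a dict with "image" (480x640x3 uint8, blue, green, red), "z_map" (480x640 float32, m along the optical axis (not along the pixel's ray), 0 where there is no reading), "fx", "fy", "cx", "cy" (pixels), "pose" (4x4, takes a point from camera to world coordinates). Camera axes: x right, y up, looking along -z (the intrinsics and any distortion apply to the point x, -y, -z); pixel columns grow to the right and rows downward; lengths in m; the calibration is good to about 2 mm. A picture is of the moment at which its call begins.
- robot.sign_off(): hands the job in; it is judged then, once.
The state is a dict: "time": time; "joints": joint angles; "dq": joint speeds; "tau": joint torques, N m; "ee_pos": TCP position; "eef_rot": TCP orientation; "ft_force": force on the tool from outside, world axes, zero at the start; "wrist_torque": the same for the moment, N m; "grip_width": opening from 0.0 (shut) to 1.0 (fully open); "gripper_force": force on a finger pad.
Only numpy, scipy, OpenCV 4.12 (cv2) and the standard library are available. Lean on these libraries where they do the work, as an engineer would, in place of code of your own. Each camera call takes 0.05 s, during which the arm holds its last target. There are 200 camera calls.

## Working session

There is one attempt and no reset: what is moved stays moved. The work goes in short steps, Python scripts to look and compute and a tool call to move; the robot and the scene stay as the last step left them, time stands still between calls to the robot, and variables do not carry over. Pictures are saved under pics/ and viewed, at most 14 in all, crops included, and the job is handed in when it is done.

Besides the shell and the picture viewer there is one more tool, called as name(argument=value, ...), one argument or row to a line, values as JSON. jog_arm: Moves the arm, as the interface text tells. Its arguments: {"type":"object","properties":{"steps":{"type":"array"},"grip":{"type":"number"},"force":{"type":"number"}},"required":["steps"]}

```bash
mkdir -p pics; ls
cat > h.py <<'E'
import numpy as np, cv2
from workcell import robot
def pts(c):
    h,w=c["z_map"].shape; u,v=np.meshgrid(np.arange(w),np.arange(h)); d=c["z_map"]
    P=np.stack([(u-c["cx"])/c["fx"]*d,-(v-c["cy"])/c["fy"]*d,-d],-1)
    return P@c["pose"][:3,:3].T+c["pose"][:3,3]
E
python3 - <<'E'
from h import *
for n in("top","scene"):
    c=robot.capture(n); cv2.imwrite(f"pics/{n}0.png",c["image"]); np.savez(f"{n}0.npz",**c)
    print(n,[k for k in c],c["fx"],c["fy"],c["cx"],c["cy"]); print(np.round(c["pose"],3))
    print((c["z_map"]==0).mean())
print(robot.sense())
E
```

```text
pics
top ['image', 'z_map', 'fx', 'fy', 'cx', 'cy', 'pose'] 504.8750376174259 504.8750376174259 314.69700515116443 240.83328291607012
[[ 1.000e-03  9.930e-01 -1.150e-01  3.700e-01]
 [-1.000e+00  1.000e-03 -0.000e+00  1.080e-01]
 [-0.000e+00  1.150e-01  9.930e-01  1.225e+00]
 [ 0.000e+00  0.000e+00  0.000e+00  1.000e+00]]
0.00400390625
scene ['image', 'z_map', 'fx', 'fy', 'cx', 'cy', 'pose'] 590.8172189584187 590.8172189584187 316.6837062964115 238.02602745095555
[[ 0.908  0.21  -0.362  0.028]
 [-0.418  0.437 -0.796 -0.982]
 [-0.009  0.875  0.485  0.678]
 [ 0.     0.     0.     1.   ]]
0.061396484375
{'time': 0.1, 'joints': array([-1.43960801e+00,  3.13912085e-01,  4.51538414e-02,  1.30361993e+00,
       -2.36856220e-05,  1.43117621e+00]), 'dq': array([ 3.28885182e-05, -1.73276615e-04,  2.02469276e-03, -8.17316985e-04,
       -3.72683004e-04, -2.43357560e-03]), 'tau': array([ 3.09487456e-03, -4.81722379e+01,  2.99245280e+01,  1.26295522e-02,
       -5.30778766e-05,  9.88187963e-06]), 'ee_pos': array([ 0.153737  , -0.55363846,  0.2445306 ]), 'eef_rot': array([-7.90967322e-04,  9.90846535e-01,  1.34990805e-01, -8.50825040e-06]), 'ft_force': array([-0.41068303,  0.02115023, -0.18696287]), 'wrist_torque': array([-0.01696345, -0.02489779, -0.04917154]), 'gripper_force': 0.0, 'grip_width': 1.0002661786150147}
```

View pics/top0.png

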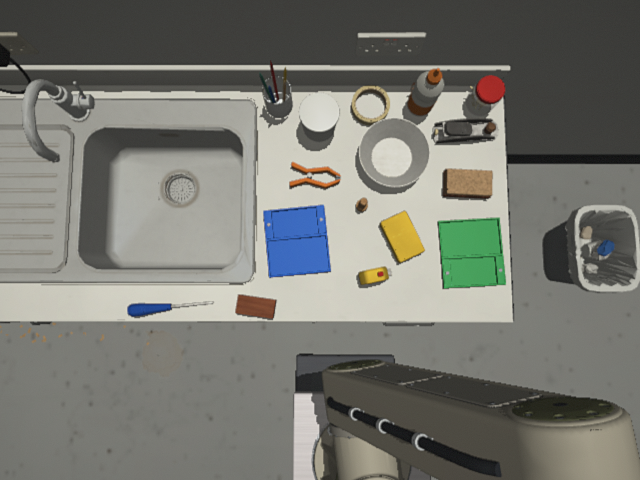

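View pics/scene0.png

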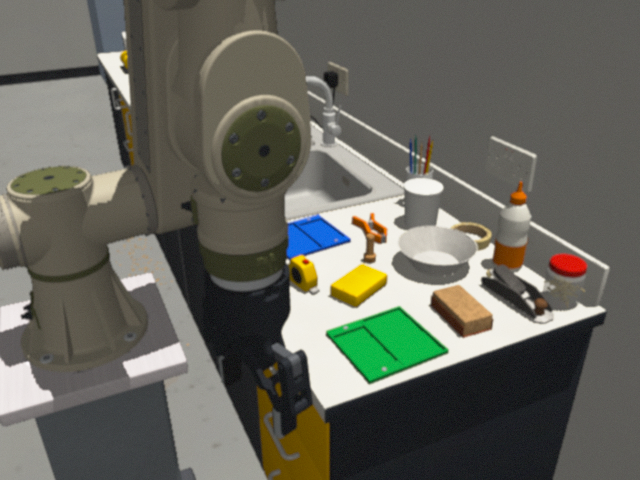

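The top view shows the blue tray at (297,241), green tray (471,253), clamp (314,176), offcut (256,306), cork block (468,183), tape measure (374,275), bench dog (362,205), screwdriver (170,309). There is also an unlisted yellow block at (402,237). The scene view confirms this, with the arm hiding the near left part.

```bash
cat >> h.py <<'E'
def ray(c,uv,z):
    uv=np.asarray(uv,float).reshape(-1,2)
    d=np.c_[(uv[:,0]-c["cx"])/c["fx"],-(uv[:,1]-c["cy"])/c["fy"],-np.ones(len(uv))]@c["pose"][:3,:3].T
    o=c["pose"][:3,3]; return (o+d*((z-o[2])/d[:,2])[:,None])[:,:2]
def top_rect(c,P,roi,zlo,zhi,hsv=None,z=None):
    """min-area rect (mm) of pixels in roi whose depth height is in [zlo,zhi] and colour in hsv range"""
    u0,v0,u1,v1=roi; m=np.zeros(P.shape[:2],bool); m[v0:v1,u0:u1]=1
    m&=(P[...,2]>zlo)&(P[...,2]<zhi)
    if hsv is not None: m&=cv2.inRange(cv2.cvtColor(c["image"],cv2.COLOR_BGR2HSV),*map(np.array,hsv))>0
    n,l,s,_=cv2.connectedComponentsWithStats(m.astype(np.uint8)); k=1+np.argmax(s[1:,4]); m=l==k
    v,u=np.nonzero(m); q=ray(c,np.c_[u,v],z) if z is not None else P[m][:,:2]
    r=cv2.minAreaRect((q*1000).astype(np.float32)); return r,m.sum(),np.median(P[m],0)*1000,m
E
cat > meas.py <<'E'
from h import *
c=dict(np.load("top0.npz")); P=pts(c)
T=dict(blue=((255,195,340,285),-.01,.03,((100,120,60),(130,255,255)),.01),
green=((430,205,515,300),-.01,.03,((50,120,50),(80,255,255)),.01),
clamp=((280,155,350,195),-.01,.06,((3,120,80),(20,255,255)),.02),
offcut=((225,285,285,325),-.01,.06,((0,80,30),(20,255,200)),.03),
offtop=((225,285,285,325),.024,.06,None,.03),
sand=((435,160,500,205),-.01,.06,((3,50,40),(25,255,255)),.036),
sandtop=((435,160,500,205),.028,.06,None,.036),
tape=((350,255,398,292),.045,.09,None,.066),
tapeall=((350,255,398,292),.004,.09,None,None),
dog=((350,190,375,220),.04,.09,None,.065),
ybox=((375,205,428,268),.01,.09,((20,120,80),(35,255,255)),None),
bowl=((355,110,432,192),.03,.2,None,None),
glue=((400,60,450,118),.03,.3,None,None),
roll=((345,80,392,126),.01,.2,None,None),mug=((295,90,342,145),.03,.3,None,None),
driver=((120,290,220,322),.008,.05,None,None))
for k,a in T.items():
    r,n,p,m=top_rect(c,P,*a)
    u=P[m][:,2]; print(k,np.round(r[0],1),np.round(r[1],1),round(r[2],1),n,"med",np.round(p),"z95 %.0f"%(np.percentile(u,95)*1000))
print("bench z",np.median(P[295:300,300:350,2]))
im=cv2.resize(c["image"][155:325,225:520],None,fx=2.7,fy=2.7,interpolation=cv2.INTER_CUBIC); cv2.imwrite("pics/crop.png",im)
E
python3 meas.py
```

```text
blue [510.3 153. ] [162.5 147.7] 5.8 4018 med [510. 154.   5.] z95 13
green [ 482.  -269.5] [160.8 148.6] 3.3 4015 med [ 481. -271.    6.] z95 13
clamp [651.7 109.5] [119.1  21.3] 88.3 203 med [652. 115.  22.] z95 26
offcut [352.5 247.9] [88.6 43.9] 81.7 710 med [353. 248.  32.] z95 35
offtop [353.9 248.9] [90.6 45. ] 82.0 743 med [353. 249.  32.] z95 35
sand [ 646.4 -257.8] [118.   69.3] 87.3 1364 med [ 647. -257.   37.] z95 41
sandtop [ 649.4 -259.5] [110.8  65.1] 87.2 1192 med [ 649. -260.   37.] z95 41
tape [424.7 -25.8] [32.7 58.6] 12.5 343 med [425. -26.  60.] z95 67
tapeall [430.7 -35.3] [44.3 87.8] 14.0 473 med [427. -28.  57.] z95 66
dog [595.3  -3.3] [18.3 20.1] 44.3 63 med [596.  -3.  65.] z95 69
ybox [ 519.  -100.2] [107.4  69.3] 25.1 1281 med [519. -99.  32.] z95 36
bowl [720.6 -80.4] [168.7 169.6] 43.2 1520 med [742. -93.  43.] z95 53
glue [ 873.2 -154.2] [133.7  99.9] 89.0 1910 med [ 858. -142.   94.] z95 174
roll [846.5 -23.4] [116.  124.2] 89.8 900 med [863. -34.  26.] z95 49
mug [800.9 100.2] [95.7 90.4] 0.6 1463 med [793.  99. 101.] z95 105
driver [347.  463.7] [ 28.5 177.5] 0.9 525 med [351. 500.  24.] z95 33
bench z 0.0015590115444629182
```

View pics/crop.png

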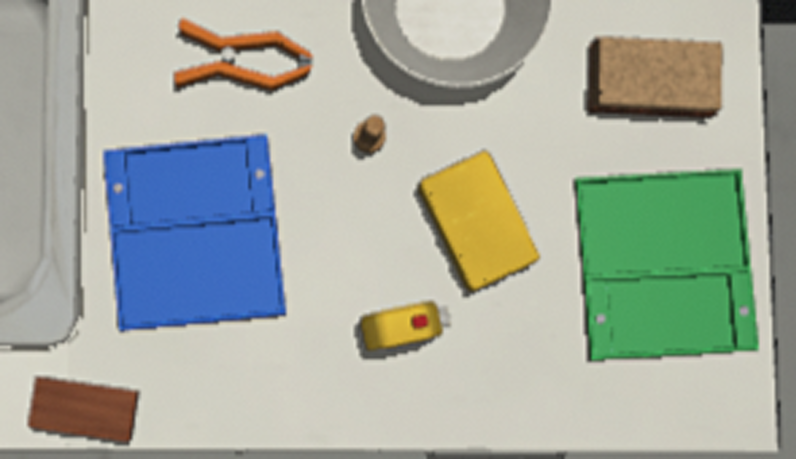

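The crop shows the tray bays clearly: blue's narrow bay is at the top with dots at (118,188) and (260,174), and green's is at the bottom with dots at (601,319) and (744,311). The tape's tongue points right at (447,315), and the clamp runs from (177,52) to (310,60). The clamp mask only caught part of it, so I'll redo that one and add a planner helper.

```bash
cat >> h.py <<'E'
def plan(*targets):
    """print turn, then tool-frame shifts (mm) to each (x,y,z mm, yaw of tool x deg) target in turn"""
    s=robot.sense(); w,x,y,z=s["eef_rot"]; psi=np.arctan2(2*(x*y+w*z),1-2*(y*y+z*z)); p=s["ee_pos"]*1000
    print("t %.2f now"%s["time"],p.round(1),"yaw %.1f"%np.degrees(psi),"F",s["ft_force"].round(1),"w %.3f"%s["grip_width"],"gf %.1f"%s["gripper_force"])
    for X,Y,Z,A in targets:
        a=np.radians(A); turn=-((a-psi+np.pi)%(2*np.pi)-np.pi); d=np.array([X,Y,Z])-p
        print("turn %.3f then"%turn,np.round([d[0]*np.cos(a)+d[1]*np.sin(a),d[0]*np.sin(a)-d[1]*np.cos(a),-d[2]],1))
        psi=a; p=np.array([X,Y,Z],float)
E
python3 - <<'E'
from h import *
print(robot.tcp_to_tips)
c=dict(np.load("top0.npz")); 
h=cv2.cvtColor(c["image"],cv2.COLOR_BGR2HSV); m=cv2.inRange(h,np.array((2,110,60)),np.array((20,255,255)))
k=np.zeros_like(m); k[158:194,285:345]=1; m*=k
m=cv2.morphologyEx(m,cv2.MORPH_OPEN,np.ones((2,2),np.uint8))
v,u=np.nonzero(m); q=ray(c,np.c_[u,v],.018)*1000; r=cv2.minAreaRect(q.astype(np.float32)); print(r,len(u),(u.min(),u.max(),v.min(),v.max()))
e=np.linalg.eigh(np.cov(q.T))[1][:,1]; print("pca yaw",np.degrees(np.arctan2(e[1],e[0])))
# steel dots of the trays
P=pts(c)
for n,roi in dict(b=(258,200,326,245),g=(440,255,508,290)).items():
    s=h[roi[1]:roi[3],roi[0]:roi[2]]; mm=(s[...,1]<90).astype(np.uint8)
    N,l,st,ce=cv2.connectedComponentsWithStats(mm)
    for i in range(1,N):
        if 2<st[i,4]<40: print(n,st[i,4],ce[i]+roi[:2],ray(c,ce[i]+roi[:2],.010)*1000)
plan((425,-26,200,102.5),(425,-26,40,102.5))
E
```

```text
0.014
((665.4425048828125, 105.68048858642578), (118.75003814697266, 60.31108093261719), 84.75483703613281) 461 (np.int64(291), np.int64(340), np.int64(163), np.int64(188))
pca yaw 84.7467661881752
b 8 [320.875 218.875] [[563.53083274  93.76968868]]
b 9 [268. 224.] [[550.82052541 222.33497278]]
g 12 [500.  269.5] [[ 440.64577461 -337.13739593]]
g 11 [447.09090909 272.63636364] [[ 432.99892724 -209.62343228]]
t 0.10 now [ 153.7 -553.6  244.5] yaw 15.5 F [-0.4  0.  -0.2] w 1.000 gf 0.0
turn -1.518 then [456.4 379.   44.5]
turn -0.000 then [  0.   0. 160.]
```

jog_arm(
  steps=[
    [[0,0,0,-0.18],[0,0,0,-0.18],[0,0,0,-0.18],[0,0,0,-0.18],[0,0,0,-0.18],[0,0,0,-0.18],[0,0,0,-0.18],[0,0,0,-0.18]],
  ],
)

```text
time: 1.1
ee_pos: [0.1538, -0.5538, 0.2448]
eef_rot: [-0.0, 0.654, 0.757, 0.0]
ft_force: [-0.1, 0.2, -0.0]
grip_width: 0.997
gripper_force: 0.0
```

jog_arm(
  steps=[
    [[0,0,0,-0.07],[38,31,0,0],[38,31,0,0],[38,31,0,0],[38,31,0,0],[38,31,0,0],[38,31,0,0],[38,31,0,0]],
  ],
)

```text
time: 2.1
ee_pos: [0.3109, -0.2471, 0.2451]
eef_rot: [-0.0, 0.629, 0.777, 0.0]
ft_force: [0.9, 0.1, -0.1]
grip_width: 0.999
gripper_force: 0.0
```

jog_arm(
  steps=[
    [[38,32,0,0],[38,32,0,0],[38,32,0,0],[38,32,0,0],[38,32,10,0],[0,0,20,0],[0,0,10,0],[0,0,0,0]],
  ],
)

```text
time: 3.1
ee_pos: [0.4266, -0.0297, 0.2045]
eef_rot: [-0.001, 0.629, 0.777, -0.0]
ft_force: [0.2, -0.1, 0.1]
grip_width: 0.999
gripper_force: 0.0
```

Run:
```python
from h import *
c=robot.capture("scene"); cv2.imwrite("pics/s1.png",cv2.resize(c["image"][150:350,200:420],None,fx=2.7,fy=2.7))
plan((425,-26,40,102.5))
```

```text
t 3.15 now [427.1 -30.  205.2] yaw 102.0 F [ 0.4 -0.   0.2] w 1.002 gf 0.0
turn -0.009 then [  4.3  -1.2 165.2]
```

View pics/s1.png

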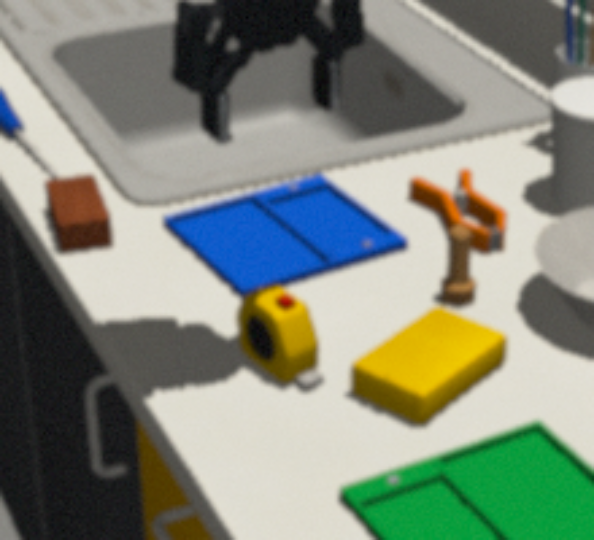

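The crop shows the open jaws at (270,100), well above the tape at (280,335), with the yellow block clear at (430,365). I'll go down and grip.

jog_arm(
  steps=[
    [[4,-1,25,-0.01],[0,0,35,0],[0,0,35,0],[0,0,35,0],[0,0,20,0],[0,0,15,0],[0,0,0,0]],
  ],
)

```text
time: 4.03
ee_pos: [0.4253, -0.0265, 0.0401]
eef_rot: [-0.001, 0.626, 0.78, -0.0]
ft_force: [-1.0, -0.0, -0.6]
grip_width: 1.0
gripper_force: 0.0
```

jog_arm(
  steps=[
    [[0,0,0,0],[0,0,0,0],[0,0,0,0],[0,0,0,0],[0,0,0,0],[0,0,0,0]],
  ],
  grip=1,
  force=40,
)

```text
time: 4.78
ee_pos: [0.4262, -0.026, 0.041]
eef_rot: [0.001, 0.625, 0.78, 0.0]
ft_force: [-0.7, -0.2, 5.8]
grip_width: 0.366
gripper_force: 39.5
```

Run:
```python
from h import *
plan((427,-26,190,102.5),(436,-266.5,190,93.4),(436,-266.5,42,93.4))
```

```text
t 4.78 now [426.2 -26.   41. ] yaw 102.6 F [-0.7 -0.2  5.8] w 0.366 gf 39.5
turn 0.002 then [  -0.2    0.8 -149. ]
turn 0.159 then [-240.6   -5.3   -0. ]
turn -0.000 then [  0.   0. 148.]
```

jog_arm(
  steps=[
    [[0,0,-20,0],[0,0,-40,0],[0,0,-45,0.08],[0,0,-45,0.08],[-40,-1,0,0],[-40,-1,0,0],[-40,-1,0,0],[-40,-1,0,0]],
  ],
)

```text
time: 5.78
ee_pos: [0.4307, -0.1866, 0.1898]
eef_rot: [-0.001, 0.685, 0.728, -0.0]
ft_force: [0.8, 0.4, -4.0]
grip_width: 0.365
gripper_force: 40.9
```

jog_arm(
  steps=[
    [[-40,-1,0,0],[-25,0,0,0],[-10,0,0,0],[-5,0,0,0],[0,0,0,0],[0,0,0,0]],
  ],
)

```text
time: 6.52
ee_pos: [0.435, -0.2647, 0.1903]
eef_rot: [-0.0, 0.685, 0.728, 0.0]
ft_force: [0.2, -0.4, -3.0]
grip_width: 0.367
gripper_force: 40.9
```

Run:
```python
from h import *
plan((436.7,-267.3,60,93.4),(436.7,-267.3,45,93.4))
c=robot.capture("scene"); cv2.imwrite("pics/s2.png",cv2.resize(c["image"][200:400,250:500],None,fx=2.7,fy=2.7))
```

```text
t 6.53 now [ 435.  -264.7  190.3] yaw 93.5 F [ 0.2 -0.4 -3. ] w 0.367 gf 40.9
turn 0.002 then [ -2.7   1.5 130.3]
turn -0.000 then [ 0.  0. 15.]
```

View pics/s2.png

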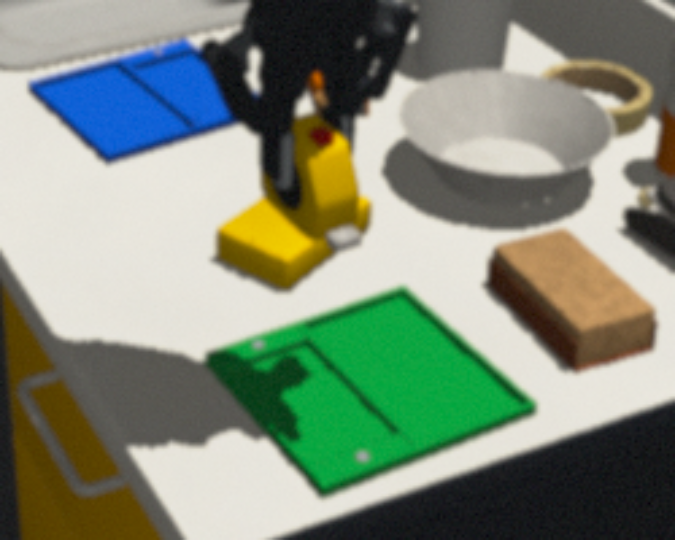

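The tape is held upright at (315,185) over the green tray, and its shadow falls in the narrow bay at (290,385). I'll lower it.

jog_arm(
  steps=[
    [[-3,1,20,0],[0,0,40,0],[0,0,40,0],[0,0,25,0],[0,0,10,0],[0,0,7,0],[0,0,0,0]],
  ],
)

```text
time: 7.45
ee_pos: [0.4366, -0.2688, 0.0488]
eef_rot: [0.0, 0.686, 0.728, 0.0]
ft_force: [0.1, -0.1, -1.6]
grip_width: 0.368
gripper_force: 40.7
```

jog_arm(
  steps=[
    [[0,0,2,0],[0,0,1,0],[0,0,0,0]],
  ],
)

```text
time: 7.82
ee_pos: [0.4364, -0.2688, 0.0456]
eef_rot: [0.0, 0.686, 0.728, -0.0]
ft_force: [0.9, 0.1, -2.8]
grip_width: 0.369
gripper_force: 40.7
```

jog_arm(
  steps=[
    [[0,0,1,0],[0,0,1,0],[0,0,0,0]],
  ],
)

```text
time: 8.2
ee_pos: [0.4363, -0.2688, 0.0441]
eef_rot: [0.0, 0.686, 0.728, -0.0]
ft_force: [-2.0, 0.3, 4.9]
grip_width: 0.366
gripper_force: 41.7
```

jog_arm(
  steps=[
    [[0,0,0,0],[0,0,0,0],[0,0,0,0],[0,0,-15,0],[0,0,-40,0],[0,0,-50,0],[0,0,-40,0.11],[0,0,0,0]],
  ],
  grip=0,
)

```text
time: 9.2
ee_pos: [0.4382, -0.2702, 0.193]
eef_rot: [0.004, 0.725, 0.689, 0.0]
ft_force: [0.9, 0.2, 1.4]
grip_width: 0.997
gripper_force: 0.0
```

Run:
```python
from h import *
plan((649.4,-259.5,160,87.2),(649.4,-259.5,28,87.2))
```

```text
t 9.20 now [ 438.2 -270.2  193. ] yaw 87.1 F [0.9 0.2 1.4] w 0.997 gf 0.0
turn -0.001 then [ 21.1 210.4  33. ]
turn -0.000 then [  0.   0. 132.]
```

jog_arm(
  steps=[
    [[5,50,0,0],[5,50,0,0],[5,50,0,0],[5,45,10,0],[1,15,20,0],[0,0,0,0],[0,0,0,0]],
  ],
)

```text
time: 10.07
ee_pos: [0.6456, -0.2581, 0.158]
eef_rot: [-0.001, 0.725, 0.689, -0.0]
ft_force: [-0.3, -0.8, -0.7]
grip_width: 1.002
gripper_force: 0.0
```

Run:
```python
from h import *
plan((649.4,-259.5,160,87.2),(649.4,-259.5,28,87.2))
c=robot.capture("scene"); cv2.imwrite("pics/s3.png",cv2.resize(c["image"][200:400,300:550],None,fx=2.7,fy=2.7))
```

```text
t 10.07 now [ 645.6 -258.1  158. ] yaw 87.1 F [-0.3 -0.8 -0.7] w 1.002 gf 0.0
turn -0.001 then [-1.2  3.8 -2. ]
turn -0.000 then [  0.   0. 132.]
```

View pics/s3.png

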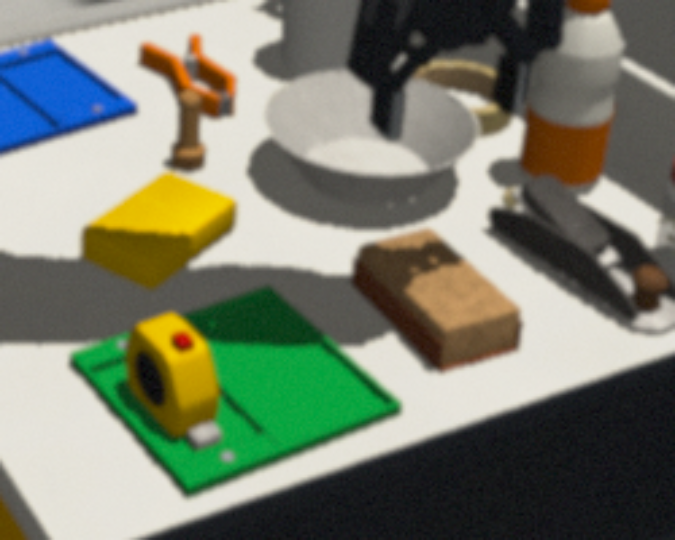

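The tape stands in the narrow bay at (170,380), and the jaws are over the cork block at (435,300). I'll descend onto it.

jog_arm(
  steps=[
    [[-1,4,20,0],[0,0,40,0],[0,0,40,0],[0,0,20,0],[0,0,10,0],[0,0,0,0]],
  ],
)

```text
time: 10.88
ee_pos: [0.6504, -0.2593, 0.0277]
eef_rot: [-0.0, 0.725, 0.689, -0.0]
ft_force: [-0.0, -0.4, -0.3]
grip_width: 0.998
gripper_force: 0.0
```

jog_arm(
  steps=[
    [[0,0,0,0],[0,0,0,0],[0,0,0,0],[0,0,0,0],[0,0,0,0]],
  ],
  grip=1,
  force=40,
)

```text
time: 11.5
ee_pos: [0.652, -0.2599, 0.03]
eef_rot: [0.001, 0.725, 0.689, 0.0]
ft_force: [0.2, -0.2, 5.7]
grip_width: 0.73
gripper_force: 45.8
```

jog_arm(
  steps=[
    [[0,0,-15,0],[0,0,-35,0],[0,0,-40,0],[0,0,-40,-0.11],[0,0,0,0]],
  ],
)

```text
time: 12.12
ee_pos: [0.6531, -0.2604, 0.1637]
eef_rot: [0.004, 0.685, 0.728, 0.001]
ft_force: [0.5, -0.6, -0.9]
grip_width: 0.73
gripper_force: 45.1
```

Run:
```python
from h import *
plan((519.5,-268,158,93.4),(519.5,-268,31,93.4))
```

```text
t 12.12 now [ 653.1 -260.4  163.7] yaw 93.5 F [ 0.5 -0.6 -0.9] w 0.730 gf 45.1
turn 0.001 then [   0.3 -133.8    5.7]
turn -0.000 then [  0.   0. 127.]
```

jog_arm(
  steps=[
    [[0,-30,0,0],[0,-45,0,0],[0,-40,10,0],[0,-19,20,0],[0,0,30,0],[0,0,20,0],[0,0,0,0],[0,0,0,0]],
  ],
)

```text
time: 13.12
ee_pos: [0.5174, -0.2675, 0.0787]
eef_rot: [0.0, 0.686, 0.728, -0.0]
ft_force: [-0.4, -0.2, 0.3]
grip_width: 0.731
gripper_force: 45.0
```

Run:
```python
from h import *
plan((519.5,-268,40,93.4),(519.5,-268,31,93.4))
```

```text
t 13.12 now [ 517.4 -267.5   78.7] yaw 93.4 F [-0.4 -0.2  0.3] w 0.731 gf 45.0
turn 0.000 then [-0.7  2.1 38.7]
turn -0.000 then [0. 0. 9.]
```

jog_arm(
  steps=[
    [[0,2,10,0],[0,0,20,0],[0,0,9,0],[0,0,5,0],[0,0,0,0]],
  ],
)

```text
time: 13.75
ee_pos: [0.5192, -0.2673, 0.0342]
eef_rot: [-0.0, 0.686, 0.728, -0.0]
ft_force: [-0.2, 0.3, -0.9]
grip_width: 0.73
gripper_force: 45.0
```

jog_arm(
  steps=[
    [[0,0,1,0],[0,0,1,0],[0,0,1,0],[0,0,0,0]],
  ],
)

```text
time: 14.25
ee_pos: [0.5196, -0.2675, 0.033]
eef_rot: [0.001, 0.686, 0.728, 0.0]
ft_force: [-3.1, 1.6, 9.6]
grip_width: 0.73
gripper_force: 46.1
```

jog_arm(
  steps=[
    [[0,0,0,0],[0,0,0,0],[0,0,0,0],[0,0,-15,0],[0,0,-40,0],[0,0,-50,0],[0,0,-50,0],[0,0,0,0]],
  ],
  grip=0.12,
)

```text
time: 15.25
ee_pos: [0.5218, -0.269, 0.1924]
eef_rot: [0.005, 0.686, 0.728, 0.001]
ft_force: [-0.1, 0.1, 0.1]
grip_width: 0.882
gripper_force: 0.0
```

Run:
```python
from h import *
plan((354,249,190,82),(354,249,27,82))
```

```text
t 15.25 now [ 521.8 -269.   192.4] yaw 93.4 F [-0.1  0.1  0.1] w 0.882 gf 0.0
turn 0.200 then [ 489.6 -238.2    2.4]
turn -0.000 then [  0.   0. 163.]
```

jog_arm(
  steps=[
    [[0,0,0,0.1],[0,0,0,0.1],[49,-24,0,0],[49,-24,0,0],[49,-24,0,0],[49,-24,0,0],[49,-24,0,0],[49,-24,0,0]],
  ],
  grip=0,
)

```text
time: 16.25
ee_pos: [0.4165, 0.0455, 0.1861]
eef_rot: [-0.0, 0.755, 0.656, -0.0]
ft_force: [0.6, 0.5, 0.7]
grip_width: 1.003
gripper_force: 0.0
```

jog_arm(
  steps=[
    [[49,-24,0,0],[49,-24,0,0],[49,-24,0,0],[30,-15,0,0],[18,-9,0,0],[0,0,0,0],[0,0,0,0]],
  ],
)

```text
time: 17.12
ee_pos: [0.3496, 0.25, 0.186]
eef_rot: [0.0, 0.755, 0.656, -0.0]
ft_force: [-0.3, -0.7, -0.5]
grip_width: 1.002
gripper_force: 0.0
```

Run:
```python
from h import *
plan((354,249,60,82),(354,249,27,82))
c=robot.capture("scene"); cv2.imwrite("pics/s4.png",cv2.resize(c["image"][150:400,200:500],None,fx=2.4,fy=2.4))
```

```text
t 17.12 now [349.6 250.  186. ] yaw 82.0 F [-0.3 -0.7 -0.5] w 1.002 gf 0.0
turn -0.000 then [ -0.4   4.5 126. ]
turn -0.000 then [ 0.  0. 33.]
```

View pics/s4.png

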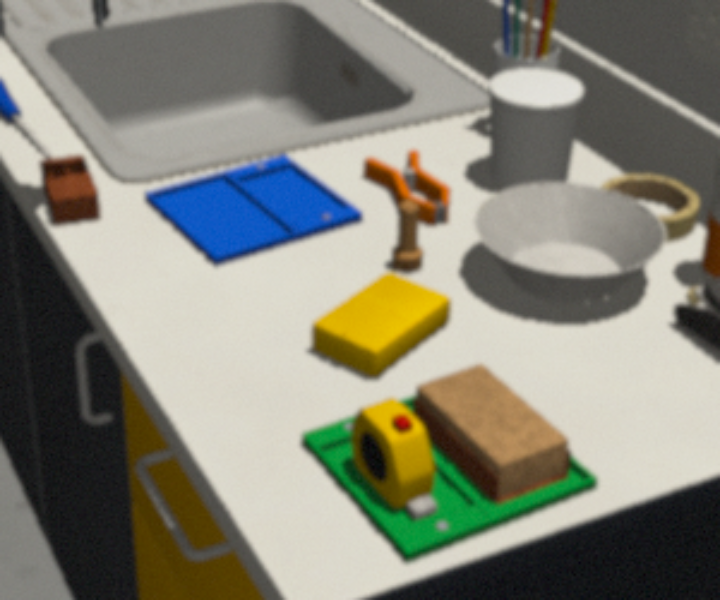

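The green tray now has both pieces: the tape at (395,450) and the block at (490,430). The gripper's shadow falls on the offcut at (70,190), and the screwdriver tip at (45,155) is clear of the jaws. I'll descend.

jog_arm(
  steps=[
    [[0,4,20,0],[0,0,40,0],[0,0,40,0],[0,0,35,0],[0,0,15,0],[0,0,9,0],[0,0,0,0]],
  ],
)

```text
time: 18.05
ee_pos: [0.3538, 0.2493, 0.0271]
eef_rot: [-0.0, 0.755, 0.656, -0.0]
ft_force: [-0.0, 0.2, 0.9]
grip_width: 1.0
gripper_force: 0.0
```

jog_arm(
  steps=[
    [[0,0,0,0],[0,0,0,0],[0,0,0,0],[0,0,0,0],[0,0,0,0],[0,0,0,0]],
  ],
  grip=1,
  force=40,
)

```text
time: 18.8
ee_pos: [0.3545, 0.2502, 0.0281]
eef_rot: [0.0, 0.755, 0.656, 0.001]
ft_force: [-0.7, -0.5, 6.4]
grip_width: 0.517
gripper_force: 41.2
```

jog_arm(
  steps=[
    [[0,0,-15,0],[0,0,-35,0],[0,0,-40,0],[0,0,-40,-0.12],[0,0,0,-0.12],[0,0,0,0]],
  ],
)

```text
time: 19.55
ee_pos: [0.3538, 0.25, 0.1577]
eef_rot: [0.0, 0.671, 0.741, 0.0]
ft_force: [0.0, 0.3, -2.3]
grip_width: 0.517
gripper_force: 41.2
```

Run:
```python
from h import *
plan((557,158,80,95.7),(557,158,32,95.7))
```

```text
t 19.55 now [353.8 250.  157.7] yaw 95.7 F [ 0.   0.3 -2.3] w 0.517 gf 41.2
turn -0.001 then [-111.7  193.1   77.7]
turn -0.000 then [ 0.  0. 48.]
```

jog_arm(
  steps=[
    [[-25,44,0,0],[-28,48,0,0],[-28,48,0,0],[-20,34,10,0],[-11,19,25,0],[0,0,25,0],[0,0,15,0],[0,0,0,0]],
  ],
)

```text
time: 20.55
ee_pos: [0.5553, 0.1577, 0.0806]
eef_rot: [-0.001, 0.671, 0.741, -0.002]
ft_force: [-0.1, 0.0, -0.5]
grip_width: 0.516
gripper_force: 41.2
```

Run:
```python
from h import *
plan((557,158,40,95.7),(557,158,32,95.7))
```

```text
t 20.55 now [555.3 157.7  80.6] yaw 95.7 F [-0.1  0.  -0.5] w 0.516 gf 41.2
turn -0.000 then [ 0.2  1.8 40.6]
turn -0.000 then [0. 0. 8.]
```

jog_arm(
  steps=[
    [[0,1,15,0],[0,0,20,0],[0,0,8,0],[0,0,4,0],[0,0,0,0]],
  ],
)

```text
time: 21.18
ee_pos: [0.5581, 0.1579, 0.0355]
eef_rot: [0.0, 0.671, 0.742, 0.0]
ft_force: [0.2, -0.5, -0.2]
grip_width: 0.512
gripper_force: 41.2
```

jog_arm(
  steps=[
    [[0,0,1,0],[0,0,1,0],[0,0,1,0],[0,0,0,0]],
  ],
)

```text
time: 21.68
ee_pos: [0.5579, 0.1578, 0.0322]
eef_rot: [0.0, 0.671, 0.742, -0.0]
ft_force: [-0.8, 0.2, 0.2]
grip_width: 0.512
gripper_force: 41.2
```

jog_arm(
  steps=[
    [[0,0,1,0],[0,0,1,0],[0,0,0,0]],
  ],
)

```text
time: 22.05
ee_pos: [0.5581, 0.1578, 0.0311]
eef_rot: [0.0, 0.671, 0.742, 0.0]
ft_force: [-1.7, -1.2, 6.4]
grip_width: 0.514
gripper_force: 41.9
```

jog_arm(
  steps=[
    [[0,0,0,0],[0,0,0,0],[0,0,0,0],[0,0,-15,0],[0,0,-35,0],[0,0,-40,0.1],[0,0,-40,0.09],[0,0,0,0]],
  ],
  grip=0,
)

```text
time: 23.05
ee_pos: [0.5607, 0.1582, 0.1653]
eef_rot: [0.002, 0.738, 0.675, 0.003]
ft_force: [-0.3, -0.1, 0.0]
grip_width: 1.001
gripper_force: 0.0
```

Run:
```python
from h import *
plan((665,102,120,84.8),(665,102,19,84.8))
```

```text
t 23.05 now [560.7 158.2 165.3] yaw 84.8 F [-0.3 -0.1  0. ] w 1.001 gf 0.0
turn 0.001 then [-46.6 109.   45.3]
turn -0.000 then [  0.   0. 101.]
```

jog_arm(
  steps=[
    [[-12,27,0,0],[-18,42,0,0],[-12,30,10,0],[-5,10,20,0],[0,0,15,0],[0,0,0,0],[0,0,0,0]],
  ],
)

```text
time: 23.92
ee_pos: [0.6615, 0.102, 0.1156]
eef_rot: [-0.0, 0.738, 0.675, -0.0]
ft_force: [0.7, 0.4, 0.8]
grip_width: 1.001
gripper_force: 0.0
```

Run:
```python
from h import *
plan((665,102,60,84.8),(665,102,19,84.8))
c=robot.capture("scene"); cv2.imwrite("pics/s5.png",cv2.resize(c["image"][150:300,250:450],None,fx=3.5,fy=3.5))
```

```text
t 23.93 now [661.5 102.  115.6] yaw 84.9 F [0.7 0.4 0.8] w 1.001 gf 0.0
turn 0.002 then [ 0.4  3.5 55.6]
turn -0.000 then [ 0.  0. 41.]
```

View pics/s5.png

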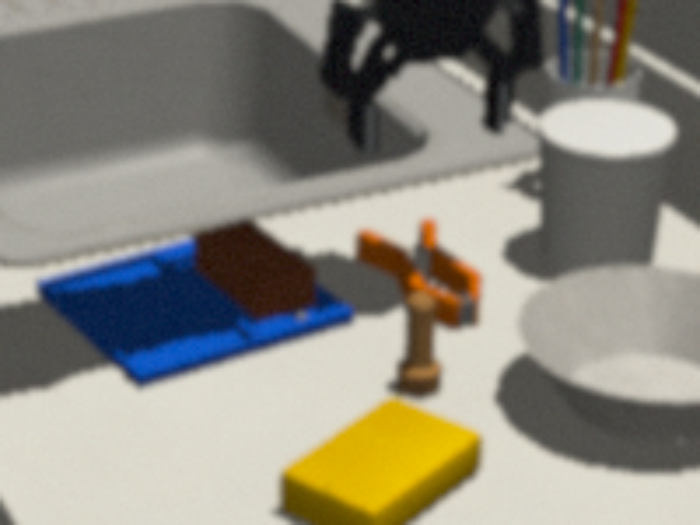

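The offcut sits in the blue narrow bay at (255,270), and the jaws straddle the clamp at (420,275). I'll descend and grip.

jog_arm(
  steps=[
    [[0,3,20,0],[0,0,35,0],[0,0,25,0],[0,0,10,0],[0,0,7,0],[0,0,0,0]],
  ],
)

```text
time: 24.72
ee_pos: [0.6656, 0.1011, 0.0189]
eef_rot: [0.0, 0.738, 0.675, 0.0]
ft_force: [0.5, -0.1, -0.4]
grip_width: 0.997
gripper_force: 0.0
```

jog_arm(
  steps=[
    [[0,0,0,0],[0,0,0,0],[0,0,0,0],[0,0,0,0],[0,0,0,0],[0,0,0,0]],
  ],
  grip=1,
  force=30,
)

```text
time: 25.48
ee_pos: [0.6661, 0.1009, 0.0193]
eef_rot: [0.001, 0.738, 0.675, 0.001]
ft_force: [-0.3, 0.6, 6.4]
grip_width: 0.575
gripper_force: 32.6
```

jog_arm(
  steps=[
    [[0,0,-15,0],[0,0,-35,0],[0,0,-40,0],[0,0,-25,-0.1],[0,0,0,-0.09],[0,0,0,0]],
  ],
)

```text
time: 26.22
ee_pos: [0.6652, 0.101, 0.134]
eef_rot: [0.0, 0.671, 0.741, 0.0]
ft_force: [0.1, -0.9, -0.6]
grip_width: 0.574
gripper_force: 32.0
```

Run:
```python
from h import *
plan((475,150,130,95.7),(475,150,22,95.7))
c=robot.capture("scene"); cv2.imwrite("pics/s6.png",cv2.resize(c["image"][120:300,250:450],None,fx=3,fy=3))
```

```text
t 26.23 now [665.2 101.  134. ] yaw 95.7 F [ 0.1 -0.9 -0.6] w 0.574 gf 32.0
turn -0.000 then [  67.7 -184.4    4. ]
turn -0.000 then [  0.   0. 108.]
```

View pics/s6.png

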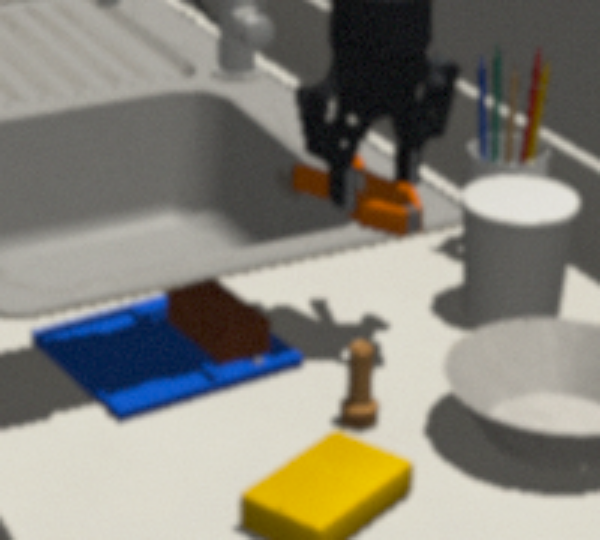

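The clamp is held level at (360,195). I'll carry it over the blue wide bay and check its ends from the top camera.

jog_arm(
  steps=[
    [[10,-27,0,0],[18,-48,0,0],[18,-49,0,0],[14,-40,0,0],[8,-18,0,0],[0,0,30,0],[0,0,10,0],[0,0,0,0]],
  ],
)

```text
time: 27.28
ee_pos: [0.4767, 0.1502, 0.0925]
eef_rot: [-0.001, 0.671, 0.741, -0.001]
ft_force: [0.1, 1.1, -0.3]
grip_width: 0.577
gripper_force: 31.9
```

Run:
```python
from h import *
plan((475,150,60,95.7),(475,150,22,95.7))
c=robot.capture("top"); cv2.imwrite("pics/t7.png",cv2.resize(c["image"][150:300,220:520],None,fx=2.6,fy=2.6,interpolation=cv2.INTER_CUBIC))
h=cv2.cvtColor(c["image"],cv2.COLOR_BGR2HSV); m=cv2.inRange(h,np.array((2,110,60)),np.array((20,255,255)))
k=np.zeros_like(m); k[210:295,255:335]=1; m*=k
v,u=np.nonzero(m); q=ray(c,np.c_[u,v],.09)*1000
print(len(u),cv2.minAreaRect(q.astype(np.float32)),u.min(),u.max(),v.min(),v.max())
```

```text
t 27.27 now [476.7 150.2  92.5] yaw 95.7 F [ 0.1  1.1 -0.3] w 0.577 gf 31.9
turn -0.000 then [-0.  -1.7 32.5]
turn -0.000 then [ 0.  0. 38.]Traceback (most recent call last):
  File "<stdin>", line 7, in <module>
    return umr_minimum(a, axis, None, out, keepdims, initial, where)
ValueError: zero-size array to reduction operation minimum which has no identity
```

View pics/t7.png

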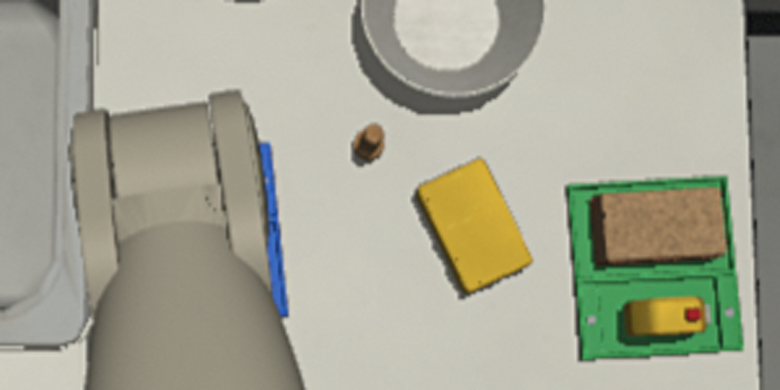

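From above, the green kit looks right, with the block at (665,222) and the tape at (665,316). The arm hides the blue tray, so I'll lower the clamp by force.

jog_arm(
  steps=[
    [[0,-1,20,0],[0,0,30,0],[0,0,10,0],[0,0,6,0],[0,0,0,0]],
  ],
)

```text
time: 27.95
ee_pos: [0.4771, 0.1503, 0.0279]
eef_rot: [0.0, 0.671, 0.741, 0.0]
ft_force: [0.6, -0.6, 0.0]
grip_width: 0.576
gripper_force: 32.0
```

jog_arm(
  steps=[
    [[0,0,1,0],[0,0,1,0],[0,0,1,0],[0,0,0,0]],
  ],
)

```text
time: 28.45
ee_pos: [0.4774, 0.1501, 0.025]
eef_rot: [0.001, 0.671, 0.741, 0.001]
ft_force: [-0.4, -2.9, 5.2]
grip_width: 0.579
gripper_force: 32.8
```

Run:
```python
from h import *
plan()
c=robot.capture("scene"); cv2.imwrite("pics/s8.png",cv2.resize(c["image"][180:270,270:390],None,fx=6,fy=6,interpolation=cv2.INTER_CUBIC))
```

```text
t 28.45 now [477.4 150.1  25. ] yaw 95.7 F [-0.4 -2.9  5.2] w 0.579 gf 32.8
```

View pics/s8.png

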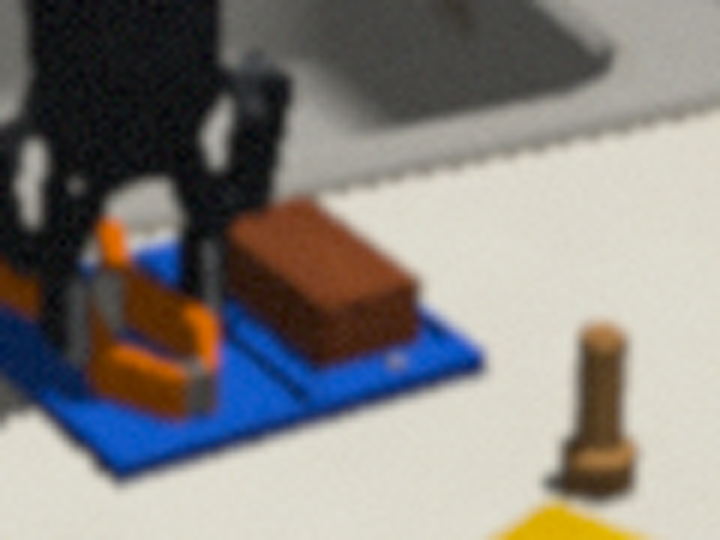

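The jaw end at (200,410) stops well short of the near wall at (215,440), so the handle end may be on the far wall. I'll measure it.

Run:
```python
from h import *
c=robot.capture("scene"); a=np.radians(5.7)
for n,p,z in [("jawbase",(195,417),.004),("jawtop",(203,365),.027),("tray corner near",(122,480),.0),("corner right",(485,365),.0),("offcut bottom corner",(318,365),.005),("offcut top far-right corner",(418,285),.033),("offcut top",(322,310),.033)]:
    q=ray(c,(270+p[0]/6,180+p[1]/6),z)[0]*1000-np.array([511.2,153.6])
    print(n,(q@[np.cos(a),np.sin(a)]).round(1),(q@[-np.sin(a),np.cos(a)]).round(1))
```

```text
jawbase -37.8 -59.9
jawtop -35.1 -62.3
tray corner near -80.2 -80.3
corner right 82.2 -77.4
offcut bottom corner 21.9 -51.1
offcut top far-right corner 62.0 -59.8
offcut top 19.7 -57.9
```

The jaw end is at about y -57 after correcting the bias, so the clamp sits about 5 mm too far towards +y. I'll lift it a little, shift it and set it down again.

jog_arm(
  steps=[
    [[0,0,-12,0],[-5,-1,0,0],[0,0,0,0],[0,0,8,0],[0,0,2,0],[0,0,0,0]],
  ],
)

```text
time: 29.3
ee_pos: [0.4754, 0.1452, 0.0256]
eef_rot: [-0.0, 0.671, 0.742, -0.001]
ft_force: [0.3, 0.1, -0.5]
grip_width: 0.577
gripper_force: 32.1
```

jog_arm(
  steps=[
    [[0,0,1,0],[0,0,1,0],[0,0,0,0]],
  ],
)

```text
time: 29.68
ee_pos: [0.476, 0.1453, 0.0244]
eef_rot: [0.0, 0.671, 0.742, 0.0]
ft_force: [-0.7, 0.3, 0.6]
grip_width: 0.575
gripper_force: 32.1
```

jog_arm(
  steps=[
    [[0,0,1,0],[0,0,0,0],[0,0,0,0]],
  ],
)

```text
time: 30.05
ee_pos: [0.4761, 0.1455, 0.0237]
eef_rot: [0.0, 0.671, 0.742, 0.0]
ft_force: [-1.7, 2.4, 5.7]
grip_width: 0.578
gripper_force: 32.7
```

jog_arm(
  steps=[
    [[0,0,0,0],[0,0,0,0],[0,0,0,0],[0,0,-10,0],[0,0,-35,0],[0,0,-50,0],[0,0,-50,0],[0,0,-30,0]],
  ],
  grip=0.28,
)

```text
time: 31.05
ee_pos: [0.4769, 0.1454, 0.2018]
eef_rot: [0.001, 0.671, 0.742, 0.002]
ft_force: [0.7, -0.2, -1.0]
grip_width: 0.723
gripper_force: 0.0
```

jog_arm(
  steps=[
    [[-45,0,0,0],[-55,0,0,0],[-55,0,0,0],[-55,0,0,0],[-45,0,0,0],[0,0,0,0],[0,0,0,0]],
  ],
)

```text
time: 31.92
ee_pos: [0.501, -0.1082, 0.1985]
eef_rot: [-0.0, 0.671, 0.741, 0.0]
ft_force: [0.5, -0.2, 0.5]
grip_width: 0.719
gripper_force: 0.0
```

```bash
cat > fin.py <<'E'
from h import *
plan()
c=robot.capture("top"); P=pts(c); np.savez("topf.npz",**c)
cv2.imwrite("pics/t9.png",cv2.resize(c["image"][150:325,220:520],None,fx=2.6,fy=2.6,interpolation=cv2.INTER_CUBIC))
def rep(n,q,tray,yaw):
    q=np.array(q)-tray; a=np.radians(yaw); print(n,"tray xy",round(q@[np.cos(a),np.sin(a)],1),round(q@[-np.sin(a),np.cos(a)],1))
B=((511.2,153.6),5.7); G=((482,-270.2),183.4)
for n,a,t in [("sand",((430,205,515,270),.03,.06,None,.039),G),("tape",((430,240,515,300),.05,.09,None,.069),G),("off",((255,195,340,250),.024,.06,None,.033),B)]:
    r,k,p,m=top_rect(c,P,*a); print(np.round(r[1],1),round(r[2],1),p.round()); rep(n,r[0],*t)
    X=P[cv2.erode(m.astype(np.uint8),np.ones((5,5)))>0]
    s=np.linalg.lstsq(np.c_[X[:,:2],np.ones(len(X))],X[:,2],rcond=None)[0]; print("  slope",s[:2].round(3))
m=cv2.inRange(cv2.cvtColor(c["image"],cv2.COLOR_BGR2HSV),np.array((2,110,60)),np.array((20,255,255)))
k=np.zeros_like(m); k[236:285,262:335]=1; m*=k; v,u=np.nonzero(m)
r=cv2.minAreaRect((ray(c,np.c_[u,v],.021)*1000).astype(np.float32)); print(r); rep("clamp",r[0],*B)
X=P[m>0]; o=np.argsort(X[:,1]); print("clamp z along y",[int(np.percentile(g[:,2],80)*1000) for g in np.array_split(X[o],5)])
c0=dict(np.load("top0.npz")); P0=pts(c0)
for n,a in [("dog",((350,190,375,220),.04,.09,None,.065)),("driver",((120,290,225,322),.008,.05,None,None))]:
    print(n,np.subtract(top_rect(c,P,*a)[0][0],top_rect(c0,P0,*a)[0][0]).round(1))
E
python3 fin.py
```

```text
t 31.93 now [ 501.  -108.2  198.5] yaw 95.7 F [ 0.5 -0.2  0.5] w 0.719 gf 0.0Traceback (most recent call last):
  File "fin.py", line 9, in <module>
    r,k,p,m=top_rect(c,P,*a); print(np.round(r[1],1),round(r[2],1),p.round()); rep(n,r[0],*t)
            ~~~~~~~~^^^^^^^^
  File "h.py", line 16, in top_rect
    n,l,s,_=cv2.connectedComponentsWithStats(m.astype(np.uint8)); k=1+np.argmax(s[1:,4]); m=l==k
                                                                      ~~~~~~~~~^^^^^^^^^
    return _wrapfunc(a, 'argmax', axis=axis, out=out, **kwds)
    return bound(*args, **kwds)
ValueError: attempt to get argmax of an empty sequence
```

View pics/t9.png

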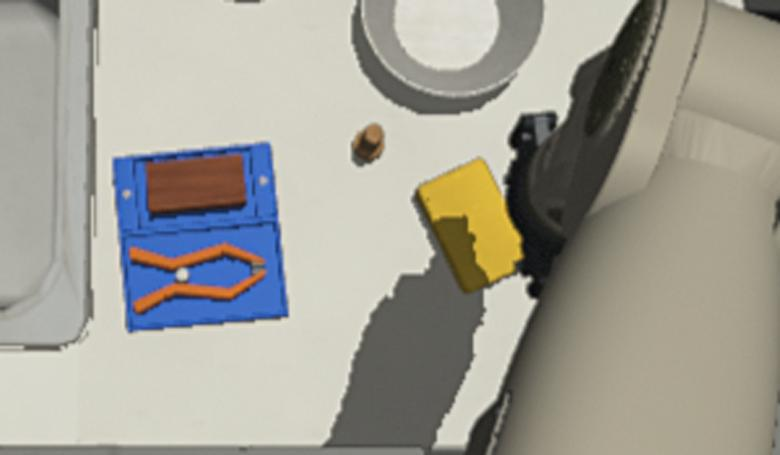

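The blue tray is visible again: the offcut is centred at (197,183). The clamp spans columns 130 to 265 in a tray spanning about 123 to 285, so its handles are close to the left wall. I'll quantify that.

```bash
sed -i 's/("sand",.*G),("off"/("off"/' fin.py; python3 fin.py
python3 - <<'E'
from h import *
c=dict(np.load("topf.npz")); 
m=cv2.inRange(cv2.cvtColor(c["image"],cv2.COLOR_BGR2HSV),np.array((100,120,60)),np.array((130,255,255))); m[:,:255]=0;m[:,340:]=0;m[:200]=0;m[285:]=0
v,u=np.nonzero(m); print(cv2.minAreaRect((ray(c,np.c_[u,v],.01)*1000).astype(np.float32)))
cv2.imwrite("pics/t10.png",cv2.resize(c["image"][232:282,260:340],None,fx=9,fy=9,interpolation=cv2.INTER_CUBIC))
E
```

```text
t 31.98 now [ 501.1 -107.7  198.5] yaw 95.8 F [0.  0.  0.7] w 0.721 gf 0.0
[46.3 89.8] 5.5 [557. 156.  34.]
off tray xy 46.9 -1.7
  slope [-0.004 -0.008]
((475.3019104003906, 153.83859252929688), (58.299259185791016, 120.00984954833984), 6.037393569946289)
clamp tray xy -35.7 3.8
clamp z along y [26, 27, 27, 26, 27]
dog [ 0.8 -0.1]
driver [-1.2 -1.9]
((510.30499267578125, 153.03353881835938), (162.47035217285156, 147.67298889160156), 5.838871479034424)
```

View pics/t10.png

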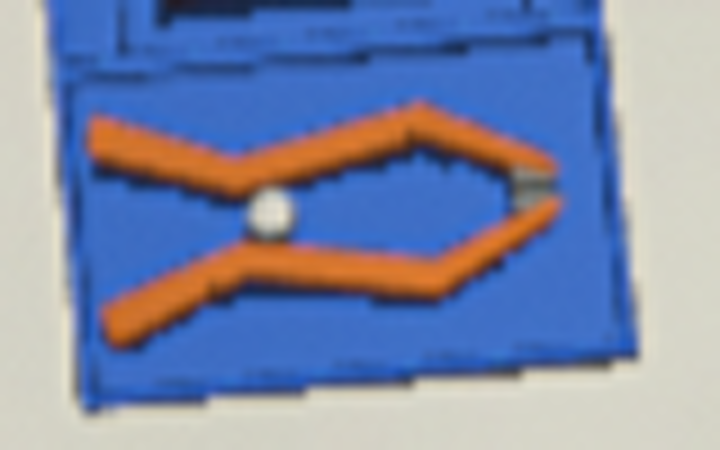

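The handles are inside the left wall (dark line at column 85, handle ends at 90 to 105). The height is even along the clamp, so it's flat at about y +3 mm. I'll move the arm off the green tray and check that one.

jog_arm(
  steps=[
    [[45,0,0,0],[55,0,0,0],[55,0,0,0],[45,0,0,0],[0,0,0,0],[0,0,0,0]],
  ],
)

```text
time: 32.78
ee_pos: [0.4811, 0.0913, 0.1984]
eef_rot: [0.0, 0.67, 0.742, -0.0]
ft_force: [0.1, 0.1, -0.6]
grip_width: 0.72
gripper_force: 0.0
```

```bash
sed -e 's/\[("off".*B)\]/[("sand",((430,205,515,262),.03,.06,None,.039),G),("tape",((430,248,515,300),.05,.09,None,.069),G)]/' -e '/^m=cv2/,$d' -e 's/topf/topg/;s/t9/t11/' fin.py > fing.py; python3 fing.py
python3 - <<'E'
from h import *
c0=dict(np.load("top0.npz"));c=dict(np.load("topf.npz"))
for cc,roi in((c0,(158,194,285,345)),(c,(236,285,262,335))):
    m=cv2.inRange(cv2.cvtColor(cc["image"],cv2.COLOR_BGR2HSV),np.array((2,110,60)),np.array((20,255,255)));k=np.zeros_like(m);k[roi[0]:roi[1],roi[2]:roi[3]]=1
    X=pts(cc)[(m*k)>0]; o=np.argsort(X[:,1]); print([round(float(np.percentile(g[:,2],80)*1000),1) for g in np.array_split(X[o],5)])
E
```

```text
t 32.77 now [481.1  91.3 198.4] yaw 95.9 F [ 0.1  0.1 -0.6] w 0.720 gf 0.0
[ 64.  112.3] 3.5 [ 518. -268.   40.]
sand tray xy -36.7 0.1
  slope [-0.008 -0.001]
[32.  57.7] 0.0 [ 434. -267.   63.]
tape tray xy 47.8 -9.2
  slope [ 0.043 -0.125]
[23.8, 24.0, 24.3, 24.1, 24.1]
[26.4, 27.2, 27.5, 26.8, 27.6]
```

```bash
python3 -c "
from workcell import robot
print(robot.sign_off())"
```

```text
the job is handed in; nothing more can be done
None
```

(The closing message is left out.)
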